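# Load a sample carrier and push it round the bend under the hood

### The job

Lift the sample carrier off its parking stand, set it down in the open loading bay of the guide track, sample disc leading, and let go of it. Then slide it round the bend along the rails without forcing it, until it is fully home against the end stop under the low hood, and let it go (its orange tail plate stays outside the hood). Leave the two vials and the tin where they stand.

Things in the scene. Friction and masses are not known exactly. Their poses are not given: they have to be found in the camera images.
- carrier: loose sample carrier, a low sled 116 x 40 x 56 mm, about 0.2 to 0.45 kg. Origin: centre of its underside; +x to its nose, z up. Two round black shoes (34 across, z 0 to 8, centred at x = +32 and -32) with 16 mm necks carry a blue deck (z 18 to 24, x -58 to +58). Brass sample disc near the nose: 26 across, centred at x = +42, top z = 31
- carrier_fin (a point): middle of the carrier's upright aluminium lifting fin, at x = 11, y = 0, z = 40 mm of the carrier. The fin is 12 mm thick across y, spans x -2 to +24 and z 24 to 56, close to the centre of mass
- carrier_tail (a point): middle of the rear face of the carrier's orange push plate, at x = -58, y = 0, z = 40 mm of the carrier. The plate stands across the tail: x -58 to -48, y -18 to +18, z 24 to 56 mm
- track: fixed guide track on the worktop, frame in mm: z = 0 worktop, channel floor z = 6, channel 40 wide between white rails 8 thick, top z = 20. Origin under the channel's centreline where the bend begins; the bay runs from there to +y, the exit lane heads +x. The shoes have 3 clearance each side; sliding the carrier takes some 2 to 8 N
- bay (a point): middle of the loading bay, on the channel floor, at track (0, 71, 6) mm. The bay is open from above, from a 14 mm high kerb at track y = 128 to y = 10. The carrier's origin belongs here, nose to track -y. From y = 10 onward dark steel lips (z 17 to 20) overhang the channel, slot 24 wide: there the carrier can only slide, not be lifted out or put in
- bend (a point): centre of the bend's circle, at track (95, 0, 6) mm. The channel's centreline is a quarter circle of radius 95 about it, from track (0, 0) to (95, -95), then runs straight in +x at y = -95
- dock (a point): where the carrier's origin is when its front shoe is against the rubber end stop, nose to track +x: at track (185, -95, 6) mm. A white hood covers the lane from track x = 167 to 252 (y -131 to -59; top z = 82, clear inside to z = 70 and 60 wide). The fin ends up under the hood, the push plate's front 30 mm outside its mouth
- stand: fixed grey parking stand, base 144 x 72 x 6 mm; at the start the carrier stands on it (underside at z = 6 mm), lined up with it, origins together in plan. A pocket up to z = 60 mm wraps the push plate closely (5 to 7 mm off) behind and on both sides; the carrier comes out straight upward
- vial_light: glass sample vial with a light cap, standing, 23 mm across, 48 mm high; origin at the centre of its underside. Must be left alone
- vial_dark: glass sample vial with a black cap, standing, 23 mm across, 48 mm high; origin at the centre of its underside. Must be left alone
- tin: flat round metal tin, 62 mm across, 22 mm high; origin at the centre of its underside. Must be left alone

How it is judged:
By the outcome, as a careful person would: the job done as asked, in the order asked, and still so for the second after the job is handed in, with the robot touching nothing.
It also fails if it takes over 64 s, if anything falls off the work surface, if the arm or the gripper's body presses on something with over 40 N, if the wrist force passes 120 N, or if a joint passes its speed limit or range.

### The arm

A 6-joint arm with a two-finger parallel gripper is mounted at the origin on a cart in front of the work surface, level with it; the furniture and walls round the work are solid. World frame = base frame: x ahead of the robot, y to its left, z up, the work surface at z = 0. Lengths are in m, angles in rad, forces in N, time in s.
With the tool pointing down it reaches from about 0.425 to 1.125 m from the base axis. Payload 14.9 kg.
Tool frame: the origin (TCP) lies on the centre line of the jaws, within the pads' length; the fingertips stand 8 mm ahead of it and the grasp point (between the pads) lies 11 mm behind it; z points along the fingers, y is the line along which they close (so a half turn about z gives the same grasp; the last joint's range is limited). The gripper opens to 91 mm and grips with 3 to 60 N. Pads are 32 mm wide; open, the fingers measure 118 mm over their backs; the gripper's body (76 mm by 178 mm) begins 60 mm behind the grasp point.
Start: joints at [-1.381, 0.379, 1.734, -0, 1.028, -0.033], TCP at [0.155, -0.683, 0.222] pointing down, gripper open.
Joint ranges: [-2.77, 2.77], [-0.74, 2.19], [0, 2.66], [-1.06, 4.2], [0.31, 2.87], [-3.08, 3.08]. Speed limits (rad/s): [1.89, 1.89, 2.39, 3.14, 3.14, 3.14].

### API

Orientations are given as a unit quaternion [x, y, z, w].
In Python, from plant import env gives the robot as it stands. Calls block until the motion is done:
- env.goto(position, orientation): joint-space move of the TCP to a pose.
- env.line_to(position, max_speed=0.15, frame=None): straight line of the TCP; frame=None keeps the orientation; max_speed is the mean speed in m/s.
- env.move_joints(angles): joint-space move.
- env.grip(opening): finger opening in m; the grip force is fixed at half the most; returns when the fingers have stopped.
- env.pause(seconds).
- env.ik(position, orientation): joint angles nearest the present ones, or None.
- env.state(): the state.
- env.capture(name): name is "scene" or "side" or "wrist"; returns the picture (480x640x3 uint8, red, green, blue); there is no depth.
- env.get_calibration(name): a dict with "vfov" (degrees; the focal length in pixels is half the picture's height over the tangent of half this angle, whatever the lens; pixels are square), "cx", "cy" (the principal point, pixels), "R" (3x3) and "t" (3): a world point X has camera coordinates R X + t. Camera axes: x right, y down, z forward; pixel columns grow to the right and rows downward; lengths in m; the calibration is good to about 2 mm. The wrist camera is an equidistant fisheye: a pixel r from the principal point sees the ray r / f radians off the axis. A picture is of the moment at which its call begins: read the wrist's pose just before it. get_calibration takes no time and is no camera call; for the wrist camera it gives the pose at the moment of the call.
A pose or a line that the arm cannot do raises env.Unreachable and nothing moves.
- env.job_done(): hands the job in; it is judged then, once.
The state is a dict: "t": time; "q": joint angles; "joint_vel": joint speeds; "effort": joint torques, N m; "tool_pos": TCP position; "tool_rot": TCP orientation; "wrist_force": force on the tool from outside, world axes, zero at the start; "moment": the same for the moment, N m; "finger_gap": finger opening in m; "finger_force": force on a finger pad.
Only numpy, scipy, OpenCV 4.12 (cv2) and the standard library are available. Lean on these libraries where they do the work, as an engineer would, in place of code of your own. Each camera call takes 0.05 s, during which the arm holds its last target. There are 200 camera calls.

## Working session

There is one attempt and no reset: what is moved stays moved. The work goes in short steps, each a Python script; the robot and the scene stay as the last script left them, time stands still between calls to the robot, and variables do not carry over. Pictures are saved under pics/ and viewed, at most 10 in all, crops included, and the job is handed in when it is done.

```bash
ls; mkdir -p pics; python3 - <<'E'
from plant import env
import cv2,numpy as np
for n in ("scene","side"):
    im=env.capture(n); cv2.imwrite(f"pics/{n}0.png",im[:,:,::-1])
    c=env.get_calibration(n); print(n,c["vfov"],c["cx"],c["cy"],np.round(c["R"],3).tolist(),np.round(c["t"],3))
c=env.get_calibration("wrist"); print(c)
print(env.state())
E
```

```text
pics
scene 45.2219254367795 309.01019241949547 239.19243785678543 [[-0.761, -0.648, -0.021], [-0.415, 0.512, -0.752], [0.498, -0.564, -0.659]] [0.453 0.236 1.045]
side 57.813695660686186 307.3044573616985 243.6452733004426 [[1.0, 0.001, -0.003], [-0.001, -0.662, -0.75], [-0.003, 0.75, -0.662]] [-0.56   0.093  0.92 ]
{'vfov': 65.70646984690485, 'cx': 324.1275068274984, 'cy': 238.28878282336188, 'R': array([[ 2.21639974e-01, -9.75128260e-01, -7.73827198e-04],
       [-9.33427907e-01, -2.12391221e-01,  2.89140645e-01],
       [-2.82113568e-01, -6.33628130e-02, -9.57286315e-01]]), 't': array([-0.69974283, -0.03290155,  0.39183163])}
{'t': 0.1, 'q': array([-1.38127634e+00,  3.79355085e-01,  1.73472703e+00, -3.67936494e-05,
        1.02848118e+00, -3.32952609e-02]), 'joint_vel': array([-3.76343097e-05, -9.88922352e-04,  6.55475919e-04, -6.31754746e-04,
        3.16465302e-04,  6.09361034e-04]), 'effort': array([-2.34329877e-03, -7.65045905e+01, -4.35296738e+01,  6.51364960e-02,
        3.98276607e-02, -1.06496520e-05]), 'tool_pos': array([ 0.15460761, -0.68235707,  0.22135226]), 'tool_rot': array([ 9.93799413e-01,  1.11186740e-01, -5.35757264e-05, -4.82613997e-04]), 'wrist_force': array([0.63901946, 0.49542104, 0.48620403]), 'moment': array([-0.01124286,  0.05303127,  0.02371394]), 'finger_force': 0.0, 'finger_gap': 0.0910272508348328}
```

View pics/scene0.png

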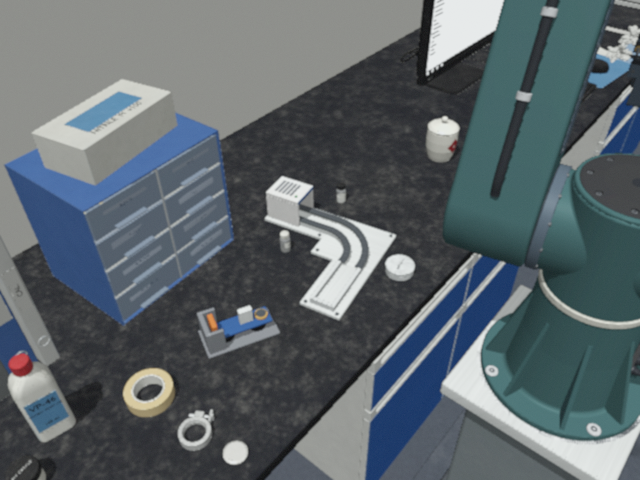

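View pics/side0.png

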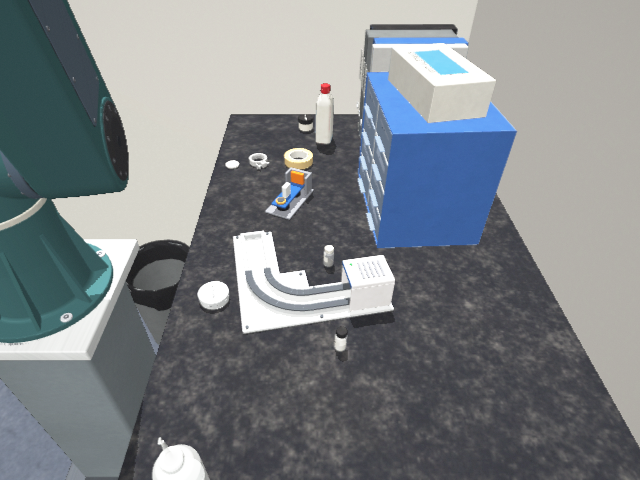

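Scene and side views: the carrier on its stand is near side px (292,195), nose pointing down-left. The track bay is near (258,250), the bend near (258,295) and the hood top near (368,268). The vials are at (329,257) and (341,340), and the tin is at (214,295). I'll get rough positions from these, then take near wrist pictures.

```bash
cat > h.py <<'E'
import numpy as np, cv2
from plant import env
from scipy.spatial.transform import Rotation as Ro
def ray(c,u,v,wrist=False):
    f=240/np.tan(np.radians(c["vfov"])/2); a=np.array([u-c["cx"],v-c["cy"]])/f
    if wrist:
        r=np.hypot(*a); d=np.r_[a/r*np.sin(r),np.cos(r)] if r>1e-9 else np.array([0,0,1.])
    else: d=np.r_[a,1]
    R=np.array(c["R"]); return -R.T@np.array(c["t"]), R.T@d
def onplane(c,u,v,z,wrist=False):
    o,d=ray(c,u,v,wrist); return o+d*(z-o[2])/d[2]
def down(yaw): # tool z down, tool y axis at angle yaw+90 (tool x at yaw)
    x=np.array([np.cos(yaw),np.sin(yaw),0]); z=np.array([0,0,-1.]); 
    return Ro.from_matrix(np.c_[x,np.cross(z,x),z]).as_quat()
E
python3 - <<'E'
from h import *
c=env.get_calibration("side")
for n,u,v,z in [("orange",298,177,.046),("disc",282,201,.037),("kerb",252,236,.014),("bend",255,295,.02),("hood top",368,268,.082),("vialL",329,266,0),("vialD",341,349,0),("tin",214,303,0)]:
    print(n,np.round(onplane(c,u,v,z),3))
c=env.get_calibration("scene")
for n,u,v,z in [("orange",211,322,.046),("disc",262,314,.037),("hood top",291,187,.082)]:
    print(n,np.round(onplane(c,u,v,z),3))
# wrist cam offset in the tool frame
s=env.state();c=env.get_calibration("wrist");R=Ro.from_quat(s["tool_rot"]).as_matrix()
print("cam in tool",R.T@(-c["R"].T@c["t"]-s["tool_pos"]),"axis",R.T@c["R"][2])
E
```

```text
orange [0.534 0.355 0.046]
disc [0.496 0.259 0.037]
kerb [0.429 0.151 0.014]
bend [ 0.454 -0.039  0.02 ]
hood top [ 0.678 -0.025  0.082]
vialL [0.608 0.065 0.   ]
vialD [ 0.622 -0.154  0.   ]
tin [ 0.369 -0.043  0.   ]
orange [0.539 0.349 0.046]
disc [0.485 0.268 0.037]
hood top [ 0.675 -0.032  0.082]
cam in tool [ 0.082274    0.00017468 -0.16271467] axis [-2.89141956e-01  3.80244159e-04  9.57286156e-01]
```

View both.

```bash
python3 - <<'E'
from h import *
import pickle
out={}
for n,p,y in [("trk",(.53,.03,.30),np.pi/2),("car",(.505,.31,.22),1.04)]:
    env.goto(list(p),down(y)); env.pause(.2)
    out[n]=(env.get_calibration("wrist"),env.capture("wrist")); cv2.imwrite(f"pics/{n}1.png",out[n][1][:,:,::-1])
pickle.dump(out,open("w1.pkl","wb")); s=env.state(); print(s["t"],s["q"],s["wrist_force"])
E
```

```text
4.575 [ 5.09916246e-01  2.14046798e-01  1.95689820e+00 -3.96538905e-05
  9.70161764e-01  1.04153825e+00] [-0.8314474  -0.53816534 -0.68724053]
```

View pics/trk1.png

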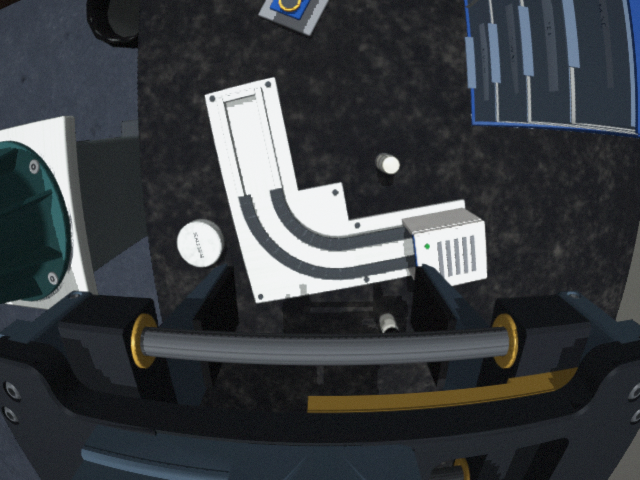

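View pics/car1.png

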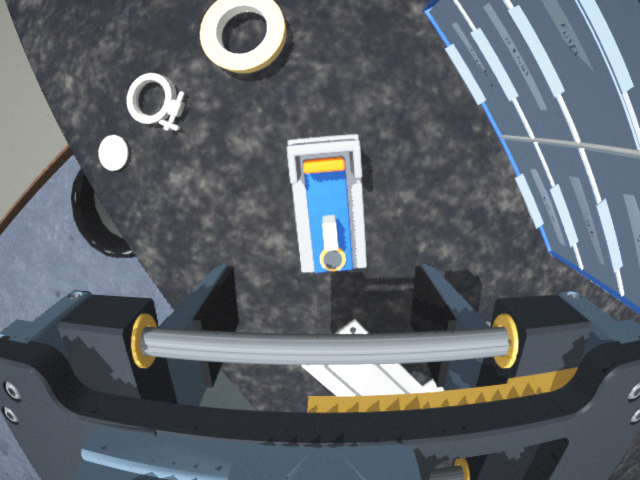

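The track picture shows the dark lips clearly: they start at (246,196)/(277,190), run round the bend and end at the hood mouth near (415,245). The carrier picture shows the orange plate at (324,165), the fin at (330,232) and the brass disc at (333,259). Nothing hides them.

```bash
cat > meas.py <<'E'
from h import *
from scipy.optimize import least_squares
def lips(c,im):
    g=cv2.cvtColor(im,cv2.COLOR_RGB2GRAY); hsv=cv2.cvtColor(im,cv2.COLOR_RGB2HSV)
    return g,hsv
def proj(c,pts,z): return np.array([onplane(c,u,v,z,True)[:2] for u,v in pts])
def totrack(p,T):
    x,y,a=T; d=(p-[x,y]); return np.c_[d[:,0]*np.cos(a)+d[:,1]*np.sin(a), -d[:,0]*np.sin(a)+d[:,1]*np.cos(a)]
def fromtrack(q,T):
    x,y,a=T; q=np.asarray(q); return np.stack([x+q[...,0]*np.cos(a)-q[...,1]*np.sin(a), y+q[...,0]*np.sin(a)+q[...,1]*np.cos(a)],-1)
def off(t): # offset from the centreline (+ = outside of bend)
    r=np.hypot(t[:,0]-.095,t[:,1])-.095
    return np.where(t[:,1]>0,-t[:,0],np.where(t[:,0]>.095,-.095-t[:,1],r))
def carrier(c,im):
    hsv=cv2.cvtColor(im,cv2.COLOR_RGB2HSV); o={}
    for n,lo,hi,z in [("orange",(5,150,120),(22,255,255),.062),("brass",(15,60,90),(30,200,255),.037)]:
        m=cv2.inRange(hsv,lo,hi); m[300:]=0; m[:110]=0; m[:,:250]=0; m[:,400:]=0
        if n=="brass": m[:225]=0
        m=cv2.morphologyEx(m,cv2.MORPH_CLOSE,np.ones((3,3)))
        k=max(cv2.findContours(m,cv2.RETR_EXTERNAL,cv2.CHAIN_APPROX_NONE)[0],key=cv2.contourArea)
        P=proj(c,k[:,0,:].astype(float),z); r=cv2.minAreaRect((P*1000).astype(np.float32))
        o[n]=(np.array(r[0])/1000,r[1],r[2])
    return o
E
python3 - <<'E'
from meas import *
import pickle
w=pickle.load(open("w1.pkl","rb"))
c,im=w["trk"]
g=cv2.cvtColor(im,cv2.COLOR_RGB2GRAY)
print("lip grey",g[262,325],g[230,258],"sat",im[262,325],im[243,325],"table",im[150,330])
T=np.array([.43,.03,0.])
# bay/lips mask: dark pixels whose floor projection is inside the channel of a rough frame
m=(g<110)
ys,xs=np.nonzero(m[180:290,235:412]); pts=np.c_[xs+235,ys+180].astype(float)
P=proj(c,pts,.02)
# rough frame from clicked pixels: lip starts (track (-16,10),(16,10)), lane mid at mouth
A=proj(c,[(246,196),(277,190)],.02); B=proj(c,[(233,98)],.014)
a=np.arctan2(*(A[1]-A[0])[::-1]); mid=A.mean(0)
T=np.array([*(mid-.010*np.array([-np.sin(a),np.cos(a)])),a]); print("rough",T)
for it in range(6):
    t=totrack(P,T); o=off(t); k=(abs(abs(o)-.016)<(.008 if it<2 else .0055))&(t[:,1]<.012)&(t[:,0]<.155)
    T=least_squares(lambda T:abs(off(totrack(P[k],T)))-.016,T).x
t=totrack(P,T);o=off(t);
print("T",T,k.sum(),"rms",np.std(abs(o[k])-.016),"y start",np.percentile(t[k][:,1],99.5))
for s in(1,-1): print(s,np.percentile(o[k&(o*s>0)],[2,50,98]))
vis=im.copy()
for q in proj(c,[(0,0)],.02)[:0]: pass
np.save("T.npy",T)
print("clicked in track: kerb",totrack(proj(c,[(225,98),(257,92)],.020),T),"hood top corners",totrack(proj(c,[(486,217),(486,277),(413,222),(415,283)],.082),T))
for n,u,v,z in[("vialL",390,163,.048),("vialD",388,322,.048),("tin",200,243,.022)]: print(n,totrack(proj(c,[(u,v)],z),T))
c,im=w["car"]; o=carrier(c,im); print(o)
pl,di=o["orange"][0],o["brass"][0]; h=di-pl; L=np.hypot(*h); yaw=np.arctan2(h[1],h[0]); org=pl+h/L*.053
print("L",L,"yaw",yaw,"origin",org, "from disc",di-h/L*.042)
print("fin clicked top centre",proj(c,[(330,230)],.062), "pred", org+h/L*.011)
E
```

```text
lip grey 244 78 sat [243 244 245] [74 80 85] table [24 29 31]
rough [0.45570331 0.02559519 0.1764713 ]
T [0.45381024 0.02511781 0.20760985] 2467 rms 0.0027368128027906264 y start 0.010128245761954934
1 [0.011896   0.01672015 0.02139091]
-1 [-0.02125718 -0.01689069 -0.01268016]
clicked in track: kerb [[-0.01463116  0.13363344]
 [ 0.02483533  0.13053686]] hood top corners [[ 0.25218874 -0.05670063]
 [ 0.24731279 -0.13034058]
 [ 0.16644528 -0.04545765]
 [ 0.15939743 -0.11713585]]
vialL [[0.1575544  0.01752885]]
vialD [[ 0.12419095 -0.18095629]]
tin [[-0.09297589 -0.03461372]]
{'orange': (array([0.53212091, 0.3549353 ]), (10.462309837341309, 35.423912048339844), 59.865718841552734), 'brass': (array([0.49064951, 0.26579544]), (23.684980392456055, 24.138898849487305), 67.54772186279297)}
L 0.09831476208218848 yaw -2.0062510884707923 origin [0.5097643  0.30688135] from disc [0.50836606 0.30387593]
fin clicked top centre [[0.50677951 0.30027537]] pred [0.50512425 0.29690789]
```

```bash
python3 - <<'E'
from meas import *
import pickle
w=pickle.load(open("w1.pkl","rb")); T=np.load("T.npy"); 
c,im=w["trk"]
def px(c,X):
    p=c["R"]@X+c["t"]; th=np.arctan2(np.hypot(p[0],p[1]),p[2]); f=240/np.tan(np.radians(c["vfov"])/2)
    k=f*th/np.hypot(p[0],p[1]); return c["cx"]+p[0]*k,c["cy"]+p[1]*k
S=4;x0,y0=195,70
v=cv2.resize(im[y0:y0+145,x0:x0+195],None,fx=S,fy=S,interpolation=cv2.INTER_CUBIC)[:,:,::-1].copy()
def dot(q,z,col):
    u,w_=px(c,np.r_[fromtrack(q,T),z]); cv2.circle(v,(int((u-x0+.5)*S),int((w_-y0+.5)*S)),2,col,-1)
for y in np.arange(0,.1281,.008):
    for s in(-.02,.02): dot((s,y),.02,(0,0,255))
    for s in(-.028,.028): dot((s,y),.02,(255,0,0))
for s in(-.02,0,.02): dot((s,.128),.014,(0,200,0))
for a in np.linspace(0,1.57,20):
    for r in(.075,.083,.107,.115): dot((.095-r*np.cos(a),-r*np.sin(a)),.02,(0,0,255))
cv2.imwrite("pics/bay2.png",v)
c,im=w["car"]; hsv=cv2.cvtColor(im,cv2.COLOR_RGB2HSV); m=cv2.inRange(hsv,(100,150,90),(125,255,255)); m[:140]=0;m[290:]=0;m[:,:280]=0;m[:,375:]=0
k=max(cv2.findContours(m,0,cv2.CHAIN_APPROX_NONE)[0],key=cv2.contourArea); P=proj(c,k[:,0].astype(float),.030)
print("deck",cv2.minAreaRect((P*1000).astype(np.float32)))
E
```

```text
deck ((505.5071716308594, 298.5040588378906), (101.08999633789062, 38.74556350708008), 64.98715209960938)
```

View pics/bay2.png

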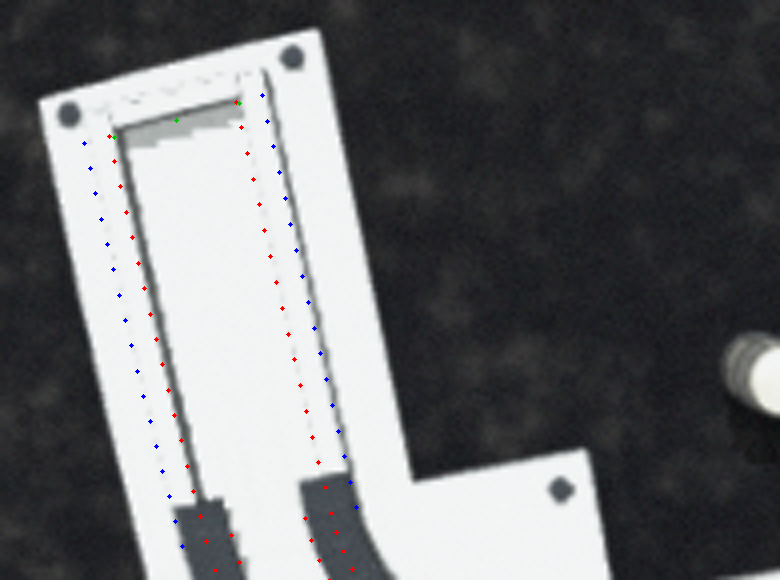

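The crop shows that the steel lips cover the full rail width, from 12 to 28 mm off the centreline. My fit assumed 16 mm for their middle, so it sits about 1.5 mm too far left. I'll refit with 20 mm and then grasp; the deck gives a carrier heading of -115°.

```bash
python3 - <<'E'
from meas import *
import pickle
w=pickle.load(open("w1.pkl","rb")); T=np.load("T.npy"); c,im=w["trk"]
g=cv2.cvtColor(im,cv2.COLOR_RGB2GRAY); hsv=cv2.cvtColor(im,cv2.COLOR_RGB2HSV)
ys,xs=np.nonzero((g[180:290,235:412]<140)&(g[180:290,235:412]>45)); P=proj(c,np.c_[xs+235,ys+180].astype(float),.02)
for it in range(10):
    t=totrack(P,T); o=off(t); k=(abs(abs(o)-.020)<(.012 if it<3 else .0095))&(t[:,1]<.012)&(t[:,0]<.15)
    T=least_squares(lambda T:abs(off(totrack(P[k],T)))-.020,T).x
t=totrack(P,T);o=off(t);print("T",T,k.sum(),"rms",np.std(abs(o[k])-.020),"ystart",np.percentile(t[k][:,1],99.5))
for s in(1,-1): print(s,np.percentile(o[k&(o*s>0)],[2,50,98]))
# bay rail edges: shadow lines clicked (inner left at -20, outer right at +28)
for u,v in [(126,160),(165,340),(195,480)]: print("L",totrack(proj(c,[(195+u/4-.5,70+v/4-.5)],.02),T))
for u,v in [(270,90),(312,290),(342,430)]: print("R",totrack(proj(c,[(195+u/4-.5,70+v/4-.5)],.02),T))
np.save("T.npy",T)
# grasp
org=np.array([.5085,.305]); yaw=np.radians(-115); h=np.array([np.cos(yaw),np.sin(yaw)]); fin=org+.011*h
q=down(yaw+np.pi)
env.grip(.045)
env.goto([*fin,.12],q); env.line_to([*fin,.0435],.1); env.pause(.1); print("pre",env.state()["wrist_force"])
env.grip(0.0); s=env.state(); print(s["finger_gap"],s["finger_force"],s["wrist_force"],s["tool_pos"])
env.line_to([*fin,.13],.08); s=env.state(); print(s["t"],s["wrist_force"],s["moment"],s["finger_gap"])
im=env.capture("side"); cv2.imwrite("pics/s3.png",cv2.resize(im[100:340,180:420],None,fx=2.4,fy=2.4,interpolation=cv2.INTER_CUBIC)[:,:,::-1])
E
```

```text
T [0.45393945 0.02582474 0.20733851] 4343 rms 0.00491461890529786 ystart 0.010002066283047862
1 [0.01233652 0.02021533 0.02787126]
-1 [-0.02904627 -0.02013277 -0.01181184]
L [[-0.01681667  0.11888736]]
L [[-0.01765714  0.06252049]]
L [[-0.01902293  0.01862931]]
R [[0.03034659 0.12837713]]
R [[0.02952472 0.06665192]]
R [[0.02884942 0.02348477]]
pre [ 0.00135182  0.32436903 -0.66227442]
0.011893633842699126 29.99577283859253 [-0.37091791 -0.80762967  0.29892508] [0.50376005 0.29500089 0.04347432]
8.75 [-0.43141068 -0.47901089 -3.26964262] [-0.05292703 -0.03207488 -0.00853824] 0.011857526876964614
```

View pics/s3.png

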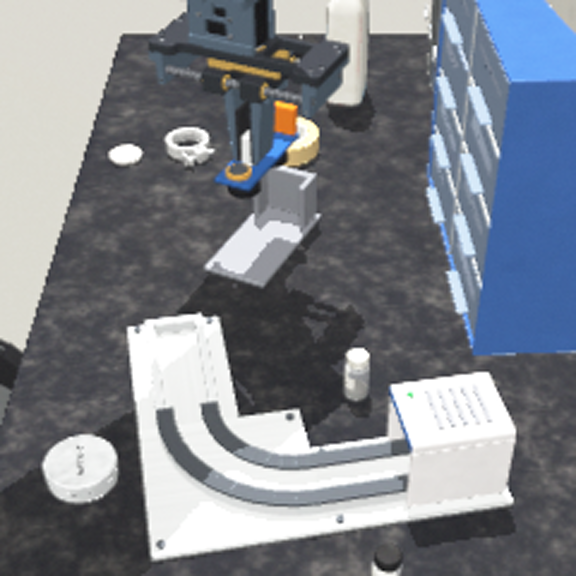

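```bash
python3 - <<'E'
from meas import *
T=np.load("T.npy"); Tb=T.copy(); Tb[2]-=.008
hd=Tb[2]-np.pi/2; q=down(hd+np.pi)
p=fromtrack((.0008,.071-.011),Tb)
env.goto([*p,.13],q); env.pause(.15); s=env.state(); f0=s["wrist_force"]; print(s["t"],f0,s["tool_pos"]-[*p,.13])
for z in (.066,.058,.054,.050,.047,.045,.0437):
    env.line_to([*p,z],.06 if z<.066 else .12); s=env.state(); d=s["wrist_force"]-f0; print(z,np.round(d,2),round(s["tool_pos"][2],4))
    if np.linalg.norm(d)>6: print("stop"); break
print(env.state()["t"])
im=env.capture("side"); cv2.imwrite("pics/s4.png",cv2.resize(im[200:340,200:410],None,fx=3.6,fy=3.6,interpolation=cv2.INTER_CUBIC)[:,:,::-1])
E
```

```text
9.8833 [ 0.53672834 -0.0244454  -3.92659644] [5.17570229e-04 7.11554223e-04 1.88373082e-05]
0.066 [-0.33  0.88  0.56] 0.0663
0.058 [ 0.36 -0.24 -0.53] 0.058
0.054 [-0.36  0.12 -0.19] 0.0539
0.05 [-0.68 -0.25  0.17] 0.0498
0.047 [-1.57 -0.15  0.3 ] 0.0468
0.045 [-1.16  0.4  -0.71] 0.0449
0.0437 [-0.51 -0.18  0.07] 0.0437
12.1
```

View pics/s4.png

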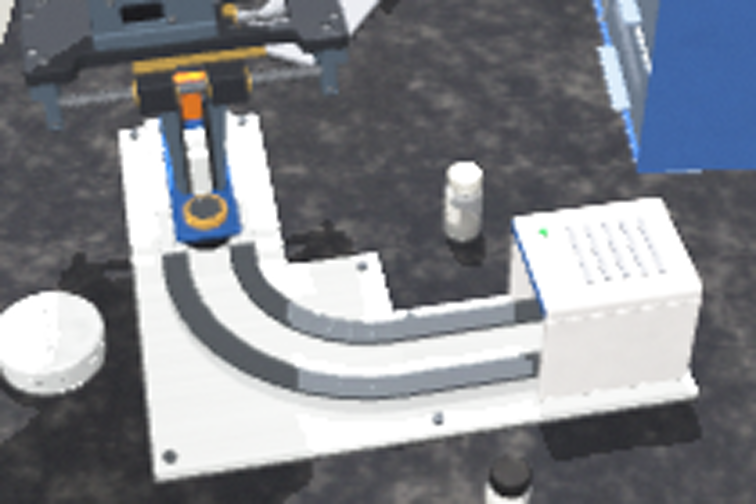

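The shoes went down between the rails without contact, and the carrier is nose-first in the bay with its disc at (207,212) in the crop. Next I'll release it, then regrip the fin and slide with force-guided compliance.

```bash
cat > slide.py <<'E'
from meas import *
def cl(s): # centreline, arc length from track origin
    L=.095*np.pi/2
    if s<0: return np.array([0,-s])
    if s<L: a=s/.095; return np.array([.095-.095*np.cos(a),-.095*np.sin(a)])
    return np.array([.095+s-L,-.095])
from scipy.optimize import brentq
def pose(sf):
    f=cl(sf); r=cl(brentq(lambda s:np.hypot(*(cl(s)-f))-.064,sf-.08,sf-.06))
    h=(f-r)/.064; return (f+r)/2, np.arctan2(h[1],h[0])
def slide(T,sfs,e,z,f0,v=.04,lim=18,x_g=.011):
    psi=0.; log=[]
    for sf in sfs:
        o,hd=pose(sf); H=hd+T[2]; h=np.array([np.cos(H),np.sin(H)]); n=np.array([-h[1],h[0]])
        p=fromtrack(o,T)+x_g*h+e*n
        env.line_to([*p,z],v,down(H+psi+np.pi)); s=env.state()
        d=s["wrist_force"]-f0[0]; m=s["moment"]-f0[1]; fl,ft=d[:2]@n,d[:2]@h
        log.append((round(sf,3),round(ft,1),round(fl,1),round(d[2],1),round(m[2],2),round(e*1e3,2),round(psi,3)))
        if np.linalg.norm(d)>lim: print("STOP"); break
        if abs(fl)>1.5: e+=np.clip(.0003*fl,-.001,.001)
        if abs(m[2])>.1: psi+=np.clip(.03*m[2],-.01,.01)
    print(*log,sep="\n"); print("t",s["t"]); return e,sf
E
python3 - <<'E'
from slide import *
T=np.load("T.npy")
s=env.state(); p=s["tool_pos"].copy(); p[2]=.0428; env.line_to(list(p),.03)
env.grip(.032); env.pause(.4); s=env.state(); print("released",s["t"],s["finger_gap"],s["wrist_force"]); f0=(s["wrist_force"],s["moment"])
p[2]=.0435; env.line_to(list(p),.03); env.grip(0.); s=env.state(); print("regrip",s["finger_gap"],s["wrist_force"]-f0[0],s["moment"]-f0[1])
e,sf=slide(T,np.arange(-.039+.008,.012,.008),.0006,.0435,f0)
import pickle; pickle.dump((e,sf,f0),open("st.pkl","wb"))
E
```

```text
released 13.3083 0.03224713734771218 [-0.50803556 -0.74793991  0.26568324]
regrip 0.011899385121440407 [ 0.49295833  1.30332434 -1.20383974] [ 0.06774486  0.03787403 -0.09342078]
(np.float64(-0.031), np.float64(2.0), np.float64(1.0), np.float64(-0.5), np.float64(-0.05), 0.6, 0.0)
(np.float64(-0.023), np.float64(1.2), np.float64(0.1), np.float64(-0.7), np.float64(-0.09), 0.6, 0.0)
(np.float64(-0.015), np.float64(1.3), np.float64(1.3), np.float64(-0.7), np.float64(-0.04), 0.6, 0.0)
(np.float64(-0.007), np.float64(1.1), np.float64(1.2), np.float64(-1.6), np.float64(-0.08), 0.6, 0.0)
(np.float64(0.001), np.float64(1.4), np.float64(-0.3), np.float64(-0.8), np.float64(-0.13), 0.6, 0.0)
(np.float64(0.009), np.float64(0.9), np.float64(0.4), np.float64(-1.0), np.float64(-0.03), 0.6, np.float64(-0.004))
t 16.1
```

```bash
python3 - <<'E'
from slide import *
import pickle
T=np.load("T.npy"); e,sf,f0=pickle.load(open("st.pkl","rb"))
e,sf=slide(T,np.arange(sf+.008,.2165,.008),e,.0435,f0,lim=15)
pickle.dump((e,sf,f0),open("st.pkl","wb"))
im=env.capture("side"); cv2.imwrite("pics/s5.png",cv2.resize(im[200:340,200:410],None,fx=3.6,fy=3.6,interpolation=cv2.INTER_CUBIC)[:,:,::-1])
E
```

```text
(np.float64(0.017), np.float64(1.6), np.float64(1.5), np.float64(-1.4), np.float64(-0.05), 0.6, 0.0)
(np.float64(0.025), np.float64(2.4), np.float64(0.4), np.float64(-1.2), np.float64(-0.08), 0.6, 0.0)
(np.float64(0.033), np.float64(1.6), np.float64(-0.2), np.float64(-1.4), np.float64(-0.06), 0.6, 0.0)
(np.float64(0.041), np.float64(1.6), np.float64(2.3), np.float64(-0.7), np.float64(-0.04), 0.6, 0.0)
(np.float64(0.049), np.float64(1.4), np.float64(0.9), np.float64(-1.2), np.float64(-0.08), np.float64(1.29), 0.0)
(np.float64(0.057), np.float64(2.1), np.float64(0.4), np.float64(-0.7), np.float64(-0.01), np.float64(1.29), 0.0)
(np.float64(0.065), np.float64(1.5), np.float64(-0.3), np.float64(-0.8), np.float64(-0.04), np.float64(1.29), 0.0)
(np.float64(0.073), np.float64(2.6), np.float64(0.1), np.float64(-0.1), np.float64(-0.07), np.float64(1.29), 0.0)
(np.float64(0.081), np.float64(1.6), np.float64(-0.2), np.float64(0.7), np.float64(-0.02), np.float64(1.29), 0.0)
(np.float64(0.089), np.float64(1.2), np.float64(-0.2), np.float64(0.4), np.float64(-0.04), np.float64(1.29), 0.0)
(np.float6
[... 1028 characters left out ...]
t64(1.3), np.float64(0.7), np.float64(2.6), np.float64(0.09), np.float64(1.29), 0.0)
(np.float64(0.177), np.float64(-0.5), np.float64(0.3), np.float64(3.4), np.float64(0.02), np.float64(1.29), 0.0)
(np.float64(0.185), np.float64(0.4), np.float64(1.0), np.float64(3.2), np.float64(0.14), np.float64(1.29), 0.0)
(np.float64(0.193), np.float64(0.6), np.float64(-0.2), np.float64(3.1), np.float64(0.06), np.float64(1.29), np.float64(0.004))
(np.float64(0.201), np.float64(1.3), np.float64(0.4), np.float64(1.9), np.float64(-0.02), np.float64(1.29), np.float64(0.004))
(np.float64(0.209), np.float64(0.6), np.float64(1.1), np.float64(1.4), np.float64(-0.01), np.float64(1.29), np.float64(0.004))
t 24.6167
```

View pics/s5.png

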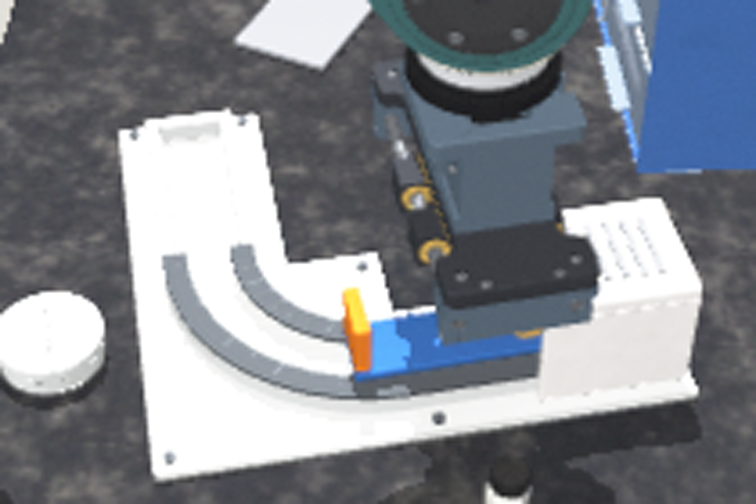

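The carrier is round the bend and straight in the lane. Its plate is at (357,330) in the crop and its nose is under the hood. Next I'll release the fin and push the tail plate home.

```bash
python3 - <<'E'
from slide import *
import pickle
T=np.load("T.npy"); e,sf,f0=pickle.load(open("st.pkl","rb"))
env.grip(.034); env.pause(.2)
p=env.state()["tool_pos"].copy(); p[2]=.13; env.line_to(list(p),.12)
env.grip(0.)
q=down(T[2]+np.pi); h=np.array([np.cos(T[2]),np.sin(T[2])])
P=lambda x:fromtrack((x,-.095+.0010),T)
env.goto([*P(.032),.13],q); env.line_to([*P(.032),.044],.12); env.pause(.2)
s=env.state(); b=s["wrist_force"]; print("free",s["t"],b)
for x in np.r_[np.arange(.036,.100,.006),np.arange(.100,.1221,.002)]:
    env.line_to([*P(x),.044],.035); d=env.state()["wrist_force"]-b; print(round(x,4),np.round(d[:2]@h,1),round(np.hypot(*d[:2]),1))
    if d[:2]@h<-13 or np.linalg.norm(d)>20: print("stop");break
env.pause(.2); s=env.state(); print(s["t"],(s["wrist_force"]-b),totrack(s["tool_pos"][None,:2],T))
im=env.capture("side"); cv2.imwrite("pics/s6.png",cv2.resize(im[200:340,200:410],None,fx=3.6,fy=3.6,interpolation=cv2.INTER_CUBIC)[:,:,::-1])
E
```

```text
free 28.4833 [ 0.31985166  0.17501853 -0.44273909]
0.036 0.8 1.0
0.042 -0.5 0.5
0.048 -0.5 0.6
0.054 -0.7 1.1
0.06 -0.4 0.5
0.066 -0.8 0.8
0.072 0.2 0.2
0.078 -0.0 0.1
0.084 -0.5 1.1
0.09 -0.9 1.0
0.096 -1.0 1.0
0.1 -0.6 0.8
0.102 -0.5 0.7
0.104 -1.1 1.1
0.106 -1.1 1.2
0.108 -7.8 7.8
0.11 -20.0 20.2
stop
33.7167 [-18.51712095  -6.35482384  14.34486964] [[ 0.10743734 -0.09368252]]
```

View pics/s6.png

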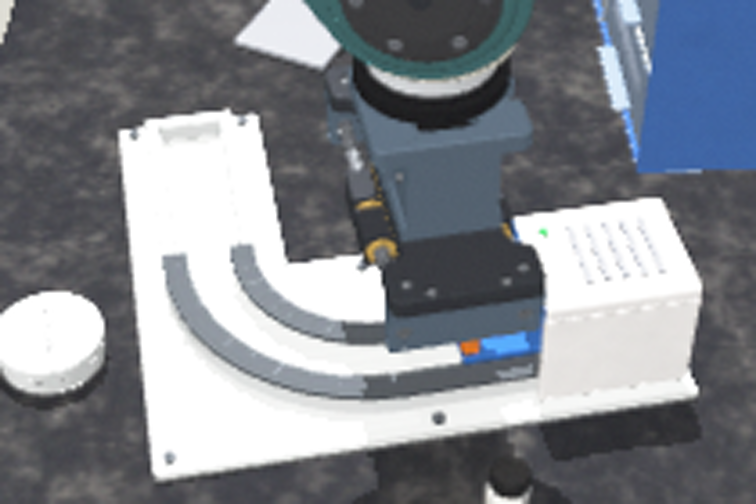

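Contact is firm at TCP x ≈ 0.108, against an expected stop near 0.111. I'll back off and check from above.

```bash
python3 - <<'E'
from slide import *
T=np.load("T.npy"); P=lambda x:fromtrack((x,-.094),T)
env.line_to([*P(.07),.044],.06); env.line_to([*P(.07),.15],.15)
q=down(T[2]+np.pi/2)
env.goto([*fromtrack((.13,-.13),T),.22],q); env.pause(.3)
c=env.get_calibration("wrist"); im=env.capture("wrist"); print(env.state()["t"])
hsv=cv2.cvtColor(im,cv2.COLOR_RGB2HSV); m=cv2.inRange(hsv,(4,150,110),(20,255,255)); m[300:]=0
k=max(cv2.findContours(m,0,cv2.CHAIN_APPROX_NONE)[0],key=cv2.contourArea)
t=totrack(proj(c,k[:,0].astype(float),.062),T); print("orange",cv2.contourArea(k),k[:,0].mean(0),t.min(0),t.max(0))
x,y=k[:,0].mean(0).astype(int); x0=max(0,min(x-80,440));y0=max(0,min(y-75,330))
cv2.imwrite("pics/w7.png",cv2.resize(im[y0:y0+150,x0:x0+200],None,fx=4,fy=4,interpolation=cv2.INTER_CUBIC)[:,:,::-1]); print(x0,y0)
import pickle; pickle.dump((c,im),open("w7.pkl","wb"))
E
```

```text
37.175
orange 402.0 [324.04081633 181.5       ] [ 0.12559199 -0.1116049 ] [ 0.13436914 -0.07547294]
244 106
```

View pics/w7.png

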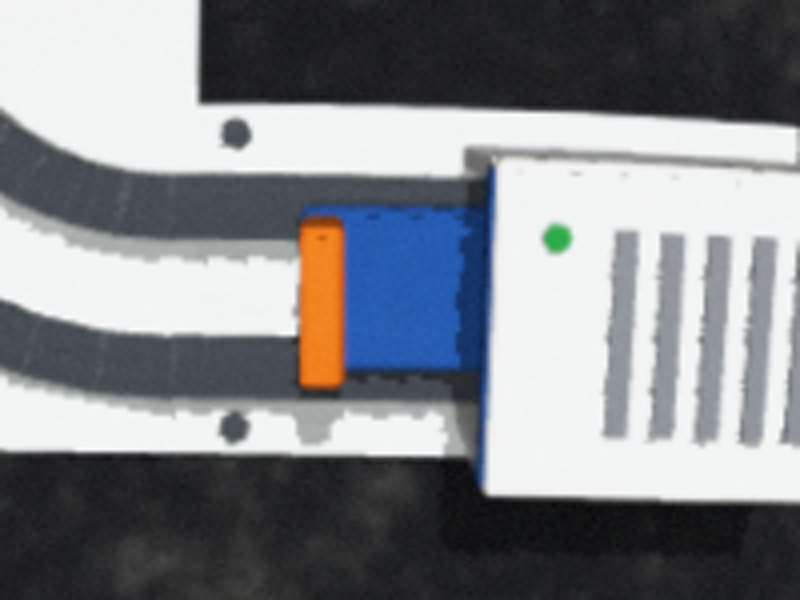

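The plate is square in the lane, at crop columns 300–345, and the hood mouth is at column 490. Now a local distance check of plate to mouth.

```bash
python3 - <<'E'
from slide import *
import pickle
c,im=pickle.load(open("w7.pkl","rb")); T=np.load("T.npy")
r=im[175].astype(int); print([(i,*r[i]) for i in (*range(317,334),*range(362,370))])
a=totrack(proj(c,[(318.5,176),(330,176)],.062),T); b=totrack(proj(c,[(366.5,176)],.082),T); d=totrack(proj(c,[(366.5-.5,145)],.082),T)
print(a,b,d)
E
```

```text
[(317, np.int64(241), np.int64(241), np.int64(242)), (318, np.int64(224), np.int64(213), np.int64(204)), (319, np.int64(227), np.int64(142), np.int64(94)), (320, np.int64(238), np.int64(130), np.int64(39)), (321, np.int64(241), np.int64(131), np.int64(33)), (322, np.int64(243), np.int64(132), np.int64(34)), (323, np.int64(242), np.int64(131), np.int64(30)), (324, np.int64(242), np.int64(134), np.int64(33)), (325, np.int64(242), np.int64(135), np.int64(36)), (326, np.int64(241), np.int64(129), np.int64(30)), (327, np.int64(240), np.int64(128), np.int64(33)), (328, np.int64(232), np.int64(118), np.int64(28)), (329, np.int64(192), np.int64(92), np.int64(50)), (330, np.int64(104), np.int64(91), np.int64(152)), (331, np.int64(47), np.int64(91), np.int64(174)), (332, np.int64(37), np.int64(90), np.int64(175)), (333, np.int64(40), np.int64(92), np.int64(179)), (362, np.int64(24), np.int64(56), np.int64(106)), (363, np.int64(22), np.int64(51), np.int64(103)), (364, np.int64(20), np.int64(46), np.int64(90)), (365, np.int64(26), np.int64(52), np.int64(100)), (366, np.int64(73), np.int64(95), np.int64(143)), (367, np.int64(182), np.int64(190), np.int64(205)), (368, np.int64(235), np.int64(236), np.int64(235)), (369, np.int64(242), np.int64(243), np.int64(243))]
[[ 0.12519862 -0.0885687 ]
 [ 0.13515353 -0.08855863]] [[ 0.16459522 -0.08577228]] [[ 0.16371944 -0.06040519]]
```

```bash
python3 -c "
from plant import env
print(env.job_done(), env.state()['t'])"
```

```text
the job is handed in; nothing more can be done
the job is handed in; nothing more can be done
```

The job is handed in at about 37 s on the robot's clock. The carrier was set down and released in the bay, slid round the bend at under 5 N, then pushed against the end stop until the force rose sharply to about 20 N. It was let go there, with the plate's front measured 29 mm outside the hood mouth (30 mm expected); the arm never went near the vials or the tin.

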